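# Load an empty reel onto the spindle stand

### The arm

A 6-joint arm with a two-finger parallel gripper is mounted at the origin on the work surface. World frame = base frame: x ahead of the robot, y to its left, z up, the work surface at z = 0. Lengths are in m, angles in rad, forces in N, time in s.
With the tool pointing down it reaches from about 0.225 to 0.875 m from the base axis. Payload 3.4 kg.
Tool frame: the origin (TCP) lies on the centre line of the jaws, within the pads' length; the fingertips stand 22 mm ahead of it and the grasp point (between the pads) lies 3 mm ahead of it; z points along the fingers, y is the line along which they close (so a half turn about z gives the same grasp; the last joint's range is limited). The gripper opens to 85 mm and grips with 20 to 120 N. Pads are 22 mm wide; open, the fingers measure 114 mm over their backs; the gripper's body (76 mm by 85 mm) begins 54 mm behind the grasp point. The pads swing forward as they close: fully open they stand 13 mm farther back than shut.
Start: joints at [-1.333, 0.276, 1.505, -0, 1.361, -0.121], TCP at [0.202, -0.538, 0.253] pointing down, gripper open.
Joint ranges: [-2.89, 2.89], [-0.75, 2.08], [0.22, 2.7], [-1.18, 4.32], [0.11, 2.71], [-2.7, 2.7]. Speed limits (rad/s): [2.57, 2.57, 3.14, 3.14, 3.14, 3.14].

### API

Orientations are given as a unit quaternion [w, x, y, z].
In Python, from rig import manip, probe_bus, get_image, sign_off gives the robot as it stands (manip), with the cameras as plain functions, the job as plain functions and the readings (probe_bus).
- The arm moves only by the shell command python3 steer.py [OPENING] [FORCE], which reads ROWS from standard input. ROWS is one flat JSON list of numbers that holds 1 to 5 rows one after another, with no inner brackets; each row has 4 numbers: dx, dy, dz in m, then a turn about the tool's z in rad; each row shifts and turns the commanded pose from where the row before left it, along the tool's axes as they then stand; what a row does not reach is not made up. A row lasts 1/12 s, in which the tool goes at most 0.0417 m and 0.125 rad, less where a joint would pass 70% of its speed; a pose out of reach is approached as far as the arm can. OPENING is the finger opening in m, set as the command begins (- or left out keeps the last). The fingers move at their own pace and stop on an object; FORCE is the grip in N (left out, the last holds). Time passes only in rows, so rows that do not move let the fingers close. It prints the time, the measured TCP pose, the force, the opening and the grip force at its end. Input that does not fit is refused with a message, and nothing moves.
- probe_bus.get_state(): the state, without advancing time (a new reading comes with each control period).
- get_image(name): name is "scene" or "side" or "wrist"; returns a dict with "img" (420x560x3 uint8, red, green, blue), "camera_matrix" (3x3 intrinsics, pixels), "T" (4x4, takes a point from camera to world coordinates); the wrist camera has in their place "hand_eye" (4x4, takes a point from camera to tool coordinates, whose origin is the TCP and whose axes are the flange's). Camera axes: x right, y down, z forward; pixel columns grow to the right and rows downward; lengths in m; the calibration is good to about 2 mm. The wrist camera is an equidistant fisheye: a pixel r from the principal point sees the ray r / f radians off the axis. A picture is of the moment at which its call begins: read the wrist's pose just before it. There is no depth.
- sign_off(): hands the job in; it is judged then, once.
The state is a dict: "clock": time; "qpos": joint angles; "qd": joint speeds; "effort": joint torques, N m; "position": TCP position; "ee_rot": TCP orientation; "contact_force": force on the tool from outside, world axes, zero at the start; "moment": the same for the moment, N m; "width": finger opening in m; "gripper_force": force on a finger pad.
Only numpy, scipy, OpenCV 4.12 (cv2) and the standard library are available. Lean on these libraries where they do the work, as an engineer would, in place of code of your own. Each camera call takes 0.05 s, during which the arm holds its last target. There are 200 camera calls.

### The job

Load the empty reel that lies in the wooden cradle onto the stand: take the spindle out of the stand by its handle, thread it through the reel's bore, lift the reel on it without touching the reel with the fingers, and lay the spindle back, handle on the same side as before, fully down in both notches with the reel hanging freely between the two posts. Leave the other things on the bench where they are.

Things in the scene. Friction and masses are not known exactly. Their poses are not given: they have to be found in the camera images.
- stand: Fixed stand: dark base plate 130 x 60 x 8 mm, two aluminium posts 10 mm thick, 44 mm wide, 45 mm either side of the middle (80 mm clear between). Each has a notch open at its top, 14 mm wide, bottom 60 mm up, flared to 39 mm at the top (85 mm up). Origin under the base's centre, on the bench; x along the notch line, away from the robot, within 20 deg of straight ahead; left or right of the robot.
- stand_axis (a point): The point on the stand's notch line (seated spindle axis), midway between the posts, 65 mm above the bench.
- spindle: Loose 70 g rod: steel shaft 10 mm thick, round dark wooden handle 20 mm thick. Lies at first empty in both notches, level, axis 65 mm above the bench, handle towards the robot, origin midway between the posts. x along the axis from handle to free tip: handle from x = -107 to -62 mm, shaft from -62 to +68 mm. It can turn about its axis (y, z then turn).
- spindle_handle (a point): Middle of the spindle's handle, on its axis (84.5 mm from the origin towards the handle end). The place to grip.
- spindle_tip (a point): Free tip of the spindle's shaft, on its axis.
- reel: Empty reel, 40 to 80 g: two plywood flanges 70 mm in diameter, 5 mm thick, on a hollow core 32 mm thick; 50 mm long, open 22 mm bore right through. Lies on its side in the cradle, axis level 44 mm above the bench. Origin at its centre on the bore axis; x along the bore, away from the robot. Hangs on the shaft with its centre about 6 mm below the shaft's axis.
- cradle: Fixed low wooden rest under the reel: board 66 x 76 x 6 mm with two round battens 10 mm thick along x (tops 15 mm above the bench), ends open. Origin under its centre, on the bench; x along the reel's axis, away from the robot, within 20 deg of straight ahead. On the other side of the robot's middle line from the stand.
- tin: Flat closed steel tin, 48 mm in diameter, 24 mm high, between stand and cradle. Bystander; origin under its centre.
- screwdriver: Screwdriver with black handle, 150 mm long, lying near the middle line on the robot's side. Bystander.
- jar: Closed glass jar, 60 mm in diameter, 70 mm high, at the far left. Bystander; origin under its centre.
- glue: White plastic bottle, 38 mm in diameter, 110 mm high, beyond the stand and cradle. Bystander; origin under its centre.
- bobbin: Small solid wooden bobbin, 44 mm in diameter, 40 mm high, standing on end (not the reel to load). Bystander; origin under its centre.
- cup: Green glass cup, 68 mm in diameter, 80 mm high, at the far right. Bystander; origin under its centre.
- eraser: Dark rubber block, 45 x 22 x 14 mm. Bystander; origin under its centre.

How it is judged:
By the outcome, as a careful person would: the job done as asked, in the order asked, and still so for the second after the job is handed in, with the robot touching nothing.
It also fails if it takes over 64 s, if anything falls off the work surface, if the arm or the gripper's body presses on something with over 40 N, if the wrist force passes 120 N, or if a joint passes its speed limit or range.

## Working session

There is one attempt and no reset: what is moved stays moved. The work goes in short steps, Python scripts to look and compute and a shell command to move; the robot and the scene stay as the last step left them, time stands still between calls to the robot, and variables do not carry over. Pictures are saved under pics/ and viewed, at most 10 in all, crops included, and the job is handed in when it is done.

```bash
ls; mkdir -p pics
python3 - <<'E'
from rig import manip, probe_bus, get_image, sign_off
import cv2,numpy as np
s=probe_bus.get_state();print(s['clock'],s['position'],s['ee_rot'],s['width'])
for n in("scene","side"):
    d=get_image(n);cv2.imwrite(f"pics/{n}0.png",cv2.resize(d["img"][:,:,::-1],(784,588),interpolation=cv2.INTER_CUBIC))
    cv2.imwrite(f"pics/{n}_raw.png",d["img"][:,:,::-1]);np.savez(f"pics/{n}.npz",K=d["camera_matrix"],T=d["T"])
    print(n,d["camera_matrix"].tolist(),np.round(d["T"],4).tolist())
d=get_image("wrist");print({k:(v.tolist() if k!="img" else 0) for k,v in d.items()})
cv2.imwrite("pics/wrist_raw.png",d["img"][:,:,::-1])
E
```

```text
pics
rig.py
steer.py
0.0 [ 0.20179457 -0.53790639  0.25243628] [-9.16722316e-04  9.83952158e-01  1.78430124e-01 -4.09434869e-05] 0.08545124976197145
scene [[418.05483290867, 0.0, 283.7233038797484], [0.0, 418.05483290867, 204.31640302766462], [0.0, 0.0, 1.0]] [[0.7497, 0.3494, -0.562, 1.1451], [0.6613, -0.4283, 0.6158, -0.5794], [-0.0255, -0.8333, -0.5522, 0.6001], [0.0, 0.0, 0.0, 1.0]]
side [[407.449793540903, 0.0, 274.60168309749645], [0.0, 407.449793540903, 213.6771873262035], [0.0, 0.0, 1.0]] [[0.94, -0.2118, 0.2675, 0.3663], [-0.341, -0.562, 0.7535, -0.8281], [-0.0093, -0.7996, -0.6005, 0.7248], [0.0, 0.0, 0.0, 1.0]]
{'img': 0, 'camera_matrix': [[325.19226210127806, 0.0, 282.0676355045479], [0.0, 325.19226210127806, 210.81056212332055], [0.0, 0.0, 1.0]], 'hand_eye': [[-0.0005733829786585803, -0.9659914900978744, -0.25857322423337864, 0.06394488107501577], [0.9999998125666396, -0.0004983659295443827, -0.00035566569031118724, -0.0003797485738333828], [0.0002147059449100372, -0.25857337970078353, 0.9659915947933863, -0.12065483575305974], [0.0, 0.0, 0.0, 1.0]]}
```

View pics/scene0.png

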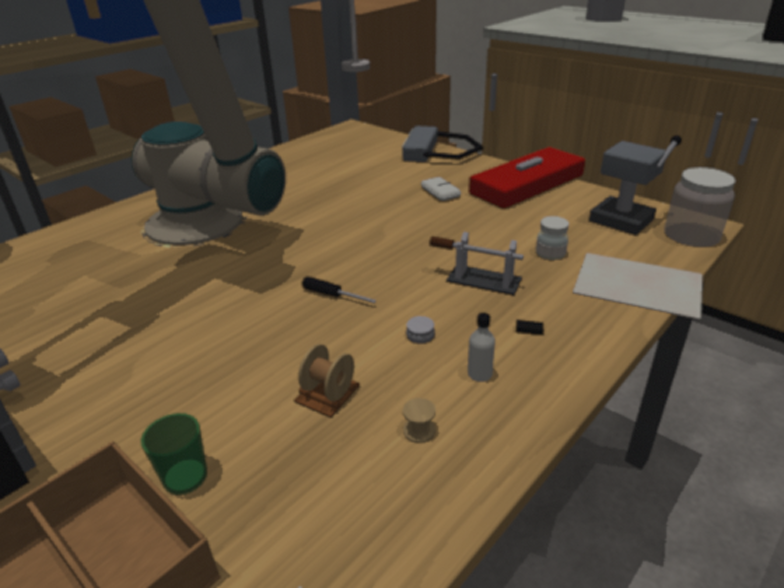

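View pics/side0.png

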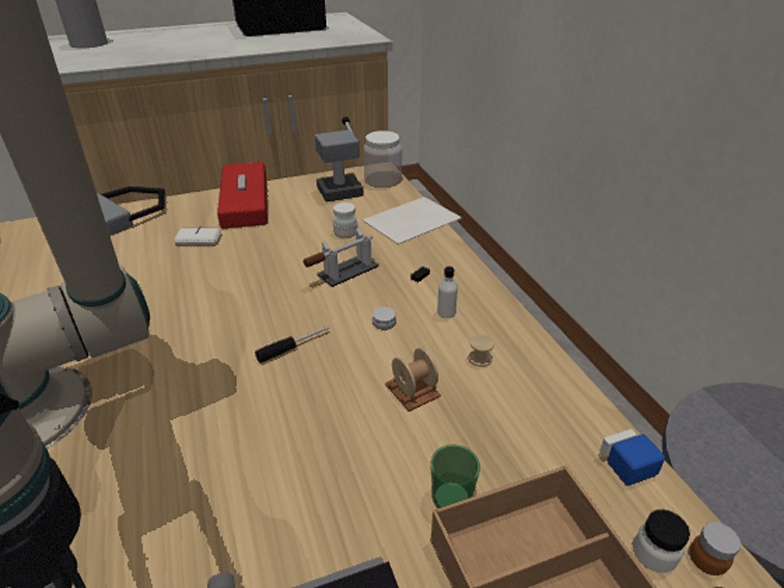

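The stand with the spindle is on the left, with its handle near (442,243) in scene. The reel in its cradle is on the right, near (327,375). I'll enlarge both areas from both views.

Run:
```python
import cv2,numpy as np
def crop(n,x,y):
    c=cv2.resize(cv2.imread(f"pics/{n}_raw.png")[y:y+60,x:x+80],(400,300),interpolation=cv2.INTER_CUBIC)
    for i in range(0,80,10): cv2.putText(c,str(x+i),(i*5,8),0,.3,(0,0,255)); cv2.line(c,(i*5,10),(i*5,14),(0,0,255))
    for j in range(0,60,10): cv2.putText(c,str(y+j),(0,j*5+4),0,.3,(0,0,255))
    return c
cv2.imwrite("pics/c.png",np.vstack([np.hstack([crop("scene",300,157),crop("side",205,155)]),np.hstack([crop("scene",195,242),crop("side",255,240)])]))
```

```text
(no output)
```

View pics/c.png

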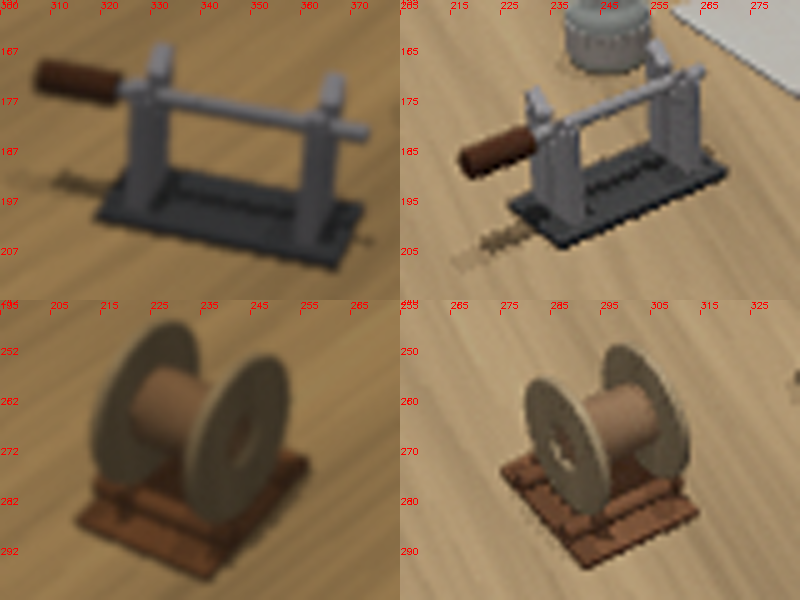

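Scene and side crops show the spindle and the reel clearly. Pixels read:
- **Scene:** handle end (306.9,171.8), joint (323.7,174.4), tip (373.5,183.3), reel flange centres (223.8,262.4) and (242.2,269.4).
- **Side:** handle end (217.8,187.6), joint (231.6,182.4), tip (264.9,168.6), flange centres (288,269) and (303.8,262.8).

```bash
cat > h.py <<'E'
import numpy as np
def ray(n,uv):
    d=np.load(f"pics/{n}.npz");K,T=d["K"],d["T"]
    r=T[:3,:3]@np.linalg.solve(K,[*uv,1]);return T[:3,3],r/np.linalg.norm(r)
def plane(n,uv,z):
    o,r=ray(n,uv);return o+r*(z-o[2])/r[2]
def tri(a,b):
    A=0;B=0
    for n,uv in(("scene",a),("side",b)):
        o,r=ray(n,uv);P=np.eye(3)-np.outer(r,r);A=A+P;B=B+P@o
    return np.linalg.solve(A,B)
E
python3 - <<'E'
from h import *
np.set_printoptions(precision=4,suppress=True)
P={'hend':((306.9,171.8),(217.8,187.6),.065),'joint':((323.7,174.4),(231.6,182.4),.065),'tip':((373.5,183.3),(264.9,168.6),.065),'fl_near':((223.8,262.4),(288,269),.044),'fl_far':((242.2,269.4),(303.8,262.8),.044),
'base_left':((215-.4-4.8+85-76.6+0,0),(0,0),0)}
P.pop('base_left')
for k,(a,b,z) in P.items(): print(k,tri(a,b),plane("scene",a,z),plane("side",b,z))
for k,n,uv,z in (('cr L','scene',(209.8,286),.006),('cr B','scene',(236.2,297.6),.006),('cr R','scene',(256.2,274.6),.006),('cr L','side',(274.6,273.2),.006),('cr B','side',(292.2,293.6),.006),('cr R','side',(314.2,282),.006),
 ('tin','scene',(420/1.4,324/1.4),.024),('tin','side',(384/1.4,314/1.4),.024),('driver tip','scene',(375/1.4,303/1.4),.005),('driver h','scene',(304/1.4,282/1.4),.01),('jar','scene',(552/1.4,250/1.4),.01),('glue','scene',(481/1.4,372/1.4),0)): print(k,plane(n,uv,z))
E
```

```text
hend [0.5458 0.1722 0.0672] [0.5456 0.1714 0.065 ] [0.5468 0.1795 0.065 ]
joint [0.5909 0.1845 0.0688] [0.588  0.1879 0.065 ] [0.5925 0.1927 0.065 ]
tip [0.7112 0.2292 0.0664] [0.7109 0.2292 0.065 ] [0.7124 0.2338 0.065 ]
fl_near [ 0.6247 -0.1915  0.0445] [ 0.6253 -0.193   0.044 ] [ 0.625 -0.189  0.044]
fl_far [ 0.6682 -0.183   0.0437] [ 0.6687 -0.1836  0.044 ] [ 0.6681 -0.1827  0.044 ]
cr L [ 0.6214 -0.2322  0.006 ]
cr B [ 0.6851 -0.2197  0.006 ]
cr R [ 0.6697 -0.149   0.006 ]
cr L [ 0.6033 -0.1553  0.006 ]
cr B [ 0.6191 -0.2319  0.006 ]
cr R [ 0.6822 -0.2162  0.006 ]
tin [0.6611 0.003  0.024 ]
tin [0.6609 0.0055 0.024 ]
driver tip [0.5449 0.0188 0.005 ]
driver h [ 0.4011 -0.0207  0.01  ]
jar [0.6973 0.3705 0.01  ]
glue [ 0.7882 -0.0064  0.    ]
```

```bash
echo '[0.035,-0.0144,0,0,0.035,-0.0144,0,0,0.035,-0.0144,0,0,0.035,-0.0144,0,0,0.035,-0.0144,0,0]' | python3 steer.py
echo '[0.035,-0.0144,0,0,0.035,-0.0144,0,0,0.035,-0.0144,0,0,0.035,-0.0144,0,0,0.035,-0.0144,0,0]' | python3 steer.py 
echo '[0.035,-0.0144,0,0,0.035,-0.0144,0,0,0.035,-0.0144,0,0,0,0,0,0,0,0,0,0]' | python3 steer.py
cat >> h.py <<'E'
def snap(name,k=1.4):
    from rig import manip, probe_bus, get_image, sign_off; import cv2
    s=probe_bus.get_state();d=get_image("wrist")
    cv2.imwrite(f"pics/{name}.png",cv2.resize(d["img"][:,:,::-1],(784,588),interpolation=cv2.INTER_CUBIC))
    np.savez(f"pics/{name}.npz",p=s["position"],q=s["ee_rot"],K=d["camera_matrix"],H=d["hand_eye"])
    print(s["clock"],s["position"],s["ee_rot"])
def R(q):
    from scipy.spatial.transform import Rotation
    return Rotation.from_quat([q[1],q[2],q[3],q[0]]).as_matrix()
def wp(name,uv,z):   # uv in enlarged picture
    d=np.load(f"pics/{name}.npz");K=d["K"];x=np.array([uv[0]/1.4-.14-K[0,2],uv[1]/1.4-.14-K[1,2]])/K[0,0]
    t=np.linalg.norm(x);c=np.array([*(x/t*np.sin(t)),np.cos(t)]);M=R(d["q"]);H=d["H"]
    o=M@H[:3,3]+d["p"];r=M@H[:3,:3]@c;return o+r*(z-o[2])/r[2]
E
python3 -c "from h import *;snap('w1')"
```

```text
clock: 0.57
position: [0.3413, -0.4081, 0.2531]
ee_rot: [-0.0, 0.984, 0.178, -0.0]
contact_force: [0.4, -0.7, -0.4]
width: 0.0854
gripper_force: 0.0
clock: 0.98
position: [0.48, -0.2791, 0.2532]
ee_rot: [-0.0, 0.984, 0.178, -0.0]
contact_force: [0.1, -0.6, 1.0]
width: 0.0857
gripper_force: 0.0
clock: 1.4
position: [0.5631, -0.2017, 0.2526]
ee_rot: [-0.0, 0.984, 0.18, -0.001]
contact_force: [0.1, -0.9, 0.2]
width: 0.0847
gripper_force: 0.0
1.4 [ 0.56309786 -0.20171642  0.25257254] [-2.50457670e-04  9.83616785e-01  1.80271046e-01 -5.54802558e-04]
```

View pics/w1.png

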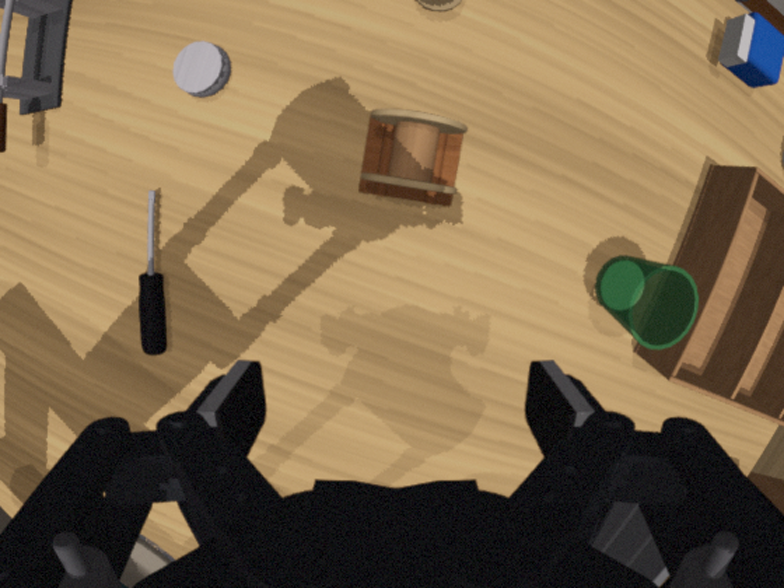

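The wrist view shows the reel at about (412,150), with core edges (398,122)→(389,176) and (439,124)→(436,178). The near corners of the cradle are (360,192) and (451,204). The tin is at (201,69).

Run:
```python
from h import *
np.set_printoptions(precision=4,suppress=True)
for k,uv,z in (('coreL far',(398,122),.048),('coreL near',(389,176),.048),('coreR far',(439,124),.048),('coreR near',(436,178),.048),('flange nearL',(360,182),.048),('flange nearR',(457,191),.048),('flange farL',(370,115),.048),('flange farR',(466,128),.048),('top near',(408,176),.079),('top far',(418,111),.079),('cL',(360,193),.004),('cR',(451,204),.004),('tin',(201,69),.024),('spindle hend',(1,150),.065)):print(k,wp('w1',uv,z))
```

```text
coreL far [ 0.6596 -0.1667  0.048 ]
coreL near [ 0.6211 -0.1745  0.048 ]
coreR far [ 0.6688 -0.1941  0.048 ]
coreR near [ 0.6318 -0.206   0.048 ]
flange nearL [ 0.61   -0.1567  0.048 ]
flange nearR [ 0.6287 -0.2234  0.048 ]
flange farL [ 0.6575 -0.1464  0.048 ]
flange farR [ 0.6735 -0.2129  0.048 ]
top near [ 0.6256 -0.1862  0.079 ]
top far [ 0.6675 -0.1771  0.079 ]
cL [ 0.5999 -0.1568  0.004 ]
cR [ 0.6178 -0.2288  0.004 ]
tin [0.6562 0.0014 0.024 ]
spindle hend [0.5463 0.1695 0.065 ]
```

```bash
echo '[0.014,-0.0357,0,0,0.014,-0.0357,0,0,0.014,-0.0357,0,0,0.014,-0.0357,0,0,0.014,-0.0357,0,0]' | python3 steer.py >/dev/null
echo '[0.014,-0.0357,0,0,0.014,-0.0357,0,0,0.014,-0.0357,0,0,0.014,-0.0357,0,0,0.014,-0.0357,0,0]' | python3 steer.py >/dev/null
echo '[0,0,0.02,0.036,0,0,0,0,0,0,0,0]' | python3 steer.py 
python3 -c "from h import *;snap('w2')"
```

```text
clock: 2.53
position: [0.5669, 0.1784, 0.2323]
ee_rot: [0.001, 0.987, 0.161, -0.002]
contact_force: [-0.1, 0.2, -1.0]
width: 0.0854
gripper_force: 0.0
2.5333 [0.56686739 0.17844417 0.23227389] [ 7.13435625e-04  9.87007168e-01  1.60664831e-01 -1.77573944e-03]
```

View pics/w2.png

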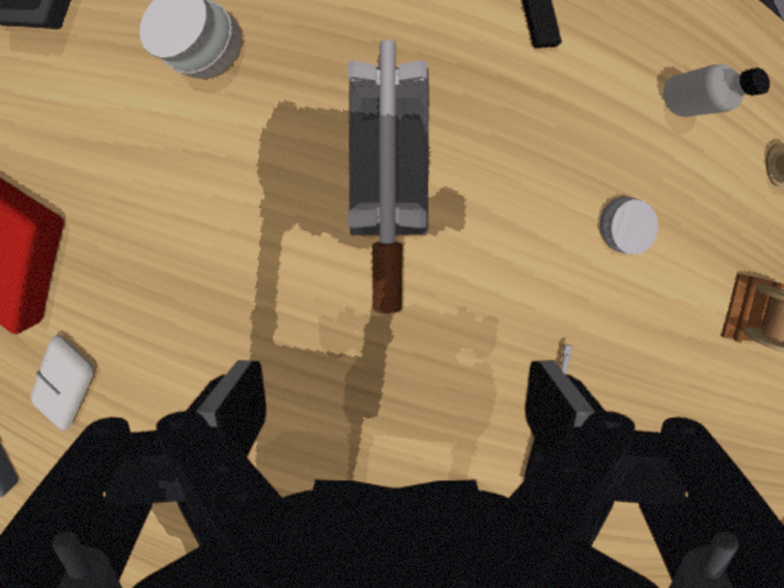

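The wrist view shows the handle from (388,243) to (387,311) and the tip at (388,42). The spindle is nearly in line with the tool. Next I measure it.

Run:
```python
from h import *
np.set_printoptions(precision=4,suppress=True)
T,J,E_=[wp('w2',uv,.065) for uv in((388,43),(388,243),(387.5,310))]
print(T,J,E_,np.linalg.norm(T-E_))
d=np.load('pics/w2.npz');M=R(d['q']);dr=(T-E_)/np.linalg.norm(T-E_)
print(np.degrees(np.arctan2(dr[1],dr[0])),np.degrees(np.arctan2(M[1,0],M[0,0])))
for h in(T-.1525*dr,J-.0225*dr): print(h,(h-d['p'])@M)
```

```text
[0.7076 0.2304 0.065 ] [0.5851 0.1896 0.065 ] [0.5426 0.1759 0.065 ] 0.17374219926049014
18.267842668859775 18.49091947462315
[0.5628 0.1826 0.065 ] [-0.002  -0.0054  0.1673]
[0.5637 0.1825 0.065 ] [-0.0011 -0.005   0.1673]
```

```bash
echo '[0,-0.002,0.032,0,0,-0.002,0.032,0,0,0,0.032,0,0,0,0.032,0,0,0,0.02,0]' | python3 steer.py >/dev/null
echo '[0,0,0.012,0,0,0,0.004,0,0,0,0,0,0,0,0,0]' | python3 steer.py
echo '[0,0,0,0,0,0,0,0,0,0,0,0,0,0,0,0,0,0,0,0]' | python3 steer.py 0.0 20
echo '[0,0,0,0,0,0,0,0,0,0,0,0,0,0,0,0,0,0,0,0]' | python3 steer.py 
echo '[0,0,0,0,0,0,0,0,0,0,0,0,0,0,0,0,0,0,0,0]' | python3 steer.py 
python3 -c "from h import *;snap('w3')"
```

```text
clock: 3.33
position: [0.5678, 0.1829, 0.0705]
ee_rot: [0.0, 0.987, 0.16, 0.001]
contact_force: [0.2, 0.6, 0.4]
width: 0.0849
gripper_force: 0.0
clock: 3.75
position: [0.5668, 0.184, 0.0697]
ee_rot: [0.0, 0.987, 0.161, 0.0]
contact_force: [-1.1, -0.7, -0.2]
width: 0.0255
gripper_force: 0.0
clock: 4.17
position: [0.5667, 0.184, 0.0694]
ee_rot: [-0.0, 0.987, 0.161, 0.0]
contact_force: [-0.7, 0.1, 1.8]
width: 0.019
gripper_force: 22.0
clock: 4.58
position: [0.5667, 0.1839, 0.0693]
ee_rot: [-0.0, 0.987, 0.161, 0.0]
contact_force: [-0.3, 1.0, 1.2]
width: 0.0193
gripper_force: 22.1
4.5833 [0.56673715 0.18393823 0.06931935] [-2.77073475e-05  9.87003761e-01  1.60697123e-01  9.55554815e-05]
```

View pics/w3.png

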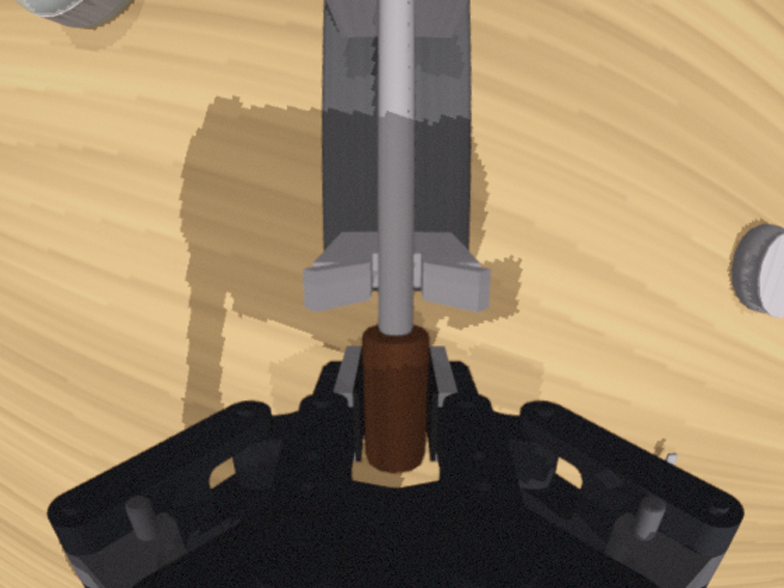

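```bash
python3 -c "
from h import *
d=np.load('pics/w3.npz');M=R(d['q'])
for n,uv,z in(('joint',(396,334),.068),('hend',(396,470),.065),('postface',(396,305),.06)): print(n,(wp('w3',uv,z)-d['p'])@M)"
echo '[0,0,0,0,0,0,0,0,0,0,0,0]' | python3 steer.py - 80
echo '[0,0,-0.01,0,0,0,-0.02,0,0,0,-0.025,0,0,0,-0.025,0,0,0,-0.02,0]' | python3 steer.py
echo '[-0.016,0.0237,0,0,-0.016,0.0237,0,0,-0.016,0.0237,0,0,-0.016,0.0237,0,0,-0.016,0.0237,0,0]' | python3 steer.py
echo '[-0.016,0.0237,0,0,-0.016,0.0237,0,0,-0.016,0.0237,0,0,-0.016,0.0237,0,0,-0.016,0.0237,0,0]' | python3 steer.py >/dev/null
echo '[-0.016,0.0237,0,0,-0.016,0.0237,0,0,-0.016,0.0237,0,0,-0.016,0.0237,0,0,-0.016,0.0237,0,0]' | python3 steer.py >/dev/null
echo '[0,0,0.02,0.096,0,0,0.02,0,0,0,0,0,0,0,0,0]' | python3 steer.py 
python3 -c "from h import *;snap('w4')"
```

```text
joint [ 0.01989069 -0.00012468  0.00132329]
hend [-0.0301299  -0.00010789  0.0043134 ]
postface [ 0.02616238 -0.00011114  0.00932452]
clock: 4.88
position: [0.5667, 0.1839, 0.0694]
ee_rot: [-0.0, 0.987, 0.161, 0.0]
contact_force: [0.4, 0.3, 2.9]
width: 0.0174
gripper_force: 78.0
clock: 5.3
position: [0.5668, 0.1836, 0.1711]
ee_rot: [0.0, 0.987, 0.161, 0.0]
contact_force: [0.1, -0.1, -0.0]
width: 0.0177
gripper_force: 78.1
clock: 5.72
position: [0.5274, 0.0448, 0.1694]
ee_rot: [0.0, 0.987, 0.161, -0.0]
contact_force: [-0.2, -0.1, -1.1]
width: 0.0175
gripper_force: 78.2
clock: 6.88
position: [0.4508, -0.229, 0.1287]
ee_rot: [-0.001, 0.994, 0.113, -0.001]
contact_force: [0.1, -0.4, -0.3]
width: 0.0179
gripper_force: 78.2
6.8833 [ 0.45075424 -0.22903035  0.12866385] [-9.63163962e-04  9.93576535e-01  1.13150365e-01 -1.31741876e-03]
```

View pics/w4.png

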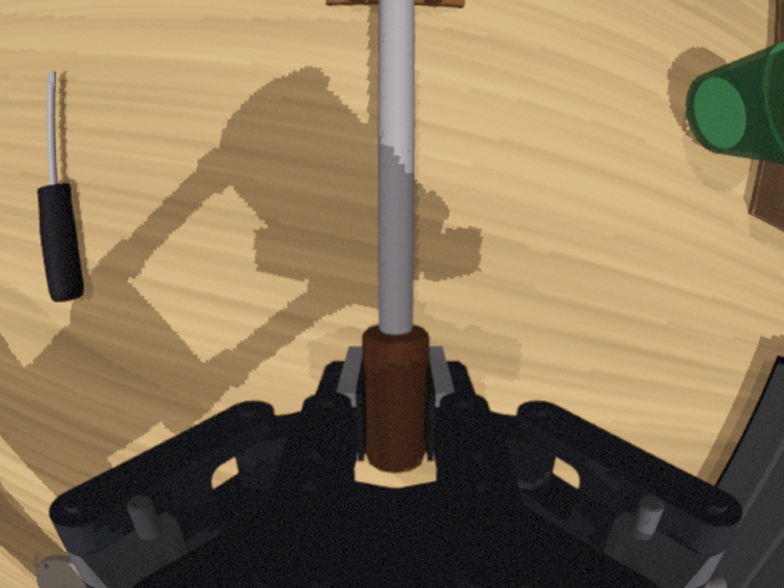

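The wrist view shows the cradle's near edge from (328,5) to (464,6), centred on the shaft column at 396. The spindle is held straight. Going down to bore height, then checking from the side.

```bash
echo '[0,0,0.02,0,0,0,0.02,0,0,0,0.02,0,0,0,0.015,0,0,0,0.005,0]' | python3 steer.py >/dev/null; echo '[0,0,0,0,0,0,0,0,0,0,0,0]' | python3 steer.py
python3 - <<'E'
from h import *
from rig import manip, probe_bus, get_image, sign_off
import cv2
np.set_printoptions(precision=4,suppress=True)
d=np.load('pics/w4.npz');M=R(d['q'])
for uv in((328,5),(464,6)): print((wp('w4',uv,.005)-d['p'])@M)
s=probe_bus.get_state();M=R(s['ee_rot']);tip=s['position']+M@[.1495,0,.0043];bore=np.array([.645,-.185,.044])
print('p',s['position'],'yaw',np.degrees(np.arctan2(M[1,0],M[0,0])),'tip',tip,'reel in tool',(bore-s['position'])@M,'tilt',M[2])
def crop(n,x,y):
    im=get_image(n)["img"][:,:,::-1];cv2.imwrite(f"pics/{n}_5.png",im)
    c=cv2.resize(im[y:y+90,x:x+80],(400,450),interpolation=cv2.INTER_CUBIC)
    for i in range(0,80,10): cv2.putText(c,str(x+i),(i*5,8),0,.3,(0,0,255)); cv2.line(c,(i*5,10),(i*5,14),(0,0,255))
    for j in range(0,90,10): cv2.putText(c,str(y+j),(0,j*5+4),0,.3,(0,0,255))
    return c
cv2.imwrite("pics/c5.png",np.hstack([crop("scene",180,225),crop("side",240,225)]))
E
```

```text
clock: 7.6
position: [0.4529, -0.23, 0.0507]
ee_rot: [0.001, 0.994, 0.113, 0.001]
contact_force: [0.3, 0.1, -0.2]
width: 0.0176
gripper_force: 78.2
[ 0.1615 -0.0366  0.1234]
[0.1608 0.0371 0.1232]
p [ 0.4529 -0.23    0.0507] yaw 13.022726247881348 tip [ 0.5986 -0.1963  0.0467] reel in tool [ 0.1972 -0.0005  0.0071] tilt [ 0.0019  0.0022 -1.    ]
```

View pics/c5.png

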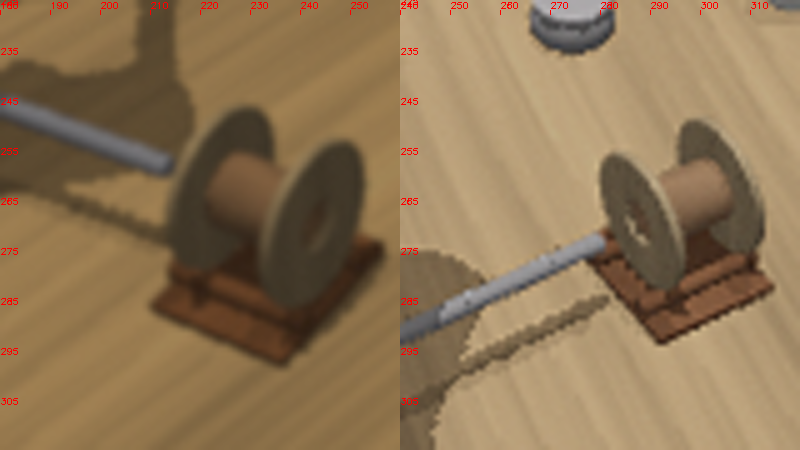

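Both views show the shaft in line with the bore: extended, the shaft line meets the bore centre in side at (640,224). I'll lower 2 mm and insert.

```bash
echo '[0.006,0,0.0022,0,0.01,0,0,0,0.012,0,0,0,0.012,0,0,0,0,0,0,0]' | python3 steer.py; echo '[0.015,0,0,0,0.015,0,0,0,0.016,0,0,0,0.016,0,0,0,0.014,0,0,0]' | python3 steer.py;echo '[0,0,0,0,0,0,0,0,0,0,0,0]' | python3 steer.py
python3 - <<'E'
from h import *
from rig import manip, probe_bus, get_image, sign_off
s=probe_bus.get_state();M=R(s['ee_rot']);print((np.array([.645,-.185,.044])-s['position'])@M-[.0815,0,.0043])
E
```

```text
clock: 8.12
position: [0.4945, -0.2206, 0.0474]
ee_rot: [0.001, 0.994, 0.114, 0.002]
contact_force: [-0.7, -0.3, -0.3]
width: 0.0176
gripper_force: 78.2
clock: 8.53
position: [0.5661, -0.2029, 0.0469]
ee_rot: [0.0, 0.994, 0.114, -0.0]
contact_force: [-0.5, 0.1, -0.7]
width: 0.0176
gripper_force: 78.2
clock: 8.78
position: [0.5638, -0.203, 0.0467]
ee_rot: [-0.0, 0.994, 0.113, -0.001]
contact_force: [0.4, -0.1, -0.1]
width: 0.0176
gripper_force: 78.2
[ 0.0017207   0.00077413 -0.00178635]
```

```bash
echo '[0.001,0,-0.004,0,0,0,-0.004,0,0,0,-0.005,0,0,0,-0.006,0,0,0,-0.008,0]' | python3 steer.py; echo '[0,0,-0.012,0,0,0,-0.014,0,0,0,-0.012,0,0,0,-0.008,0,0,0,0,0]' | python3 steer.py
python3 - <<'E'
from h import *
snap('w6')
from rig import manip, probe_bus, get_image, sign_off
import cv2
a=[]
for n,x,y in(("scene",180,190),("side",240,190)):
    im=get_image(n)["img"][:,:,::-1];cv2.imwrite(f"pics/{n}_6.png",im);a.append(cv2.resize(im[y:y+110,x:x+90],(360,440),interpolation=cv2.INTER_CUBIC))
w=cv2.imread('pics/w6.png');a=np.hstack(a);cv2.imwrite('pics/c6.png',cv2.resize(np.hstack([a,cv2.resize(w[:440,200:600],(360,440))]),(798,325)))
E
```

```text
clock: 9.2
position: [0.5653, -0.2032, 0.0746]
ee_rot: [-0.0, 0.994, 0.113, -0.0]
contact_force: [-0.9, 0.1, -0.5]
width: 0.0177
gripper_force: 78.2
clock: 9.62
position: [0.567, -0.2038, 0.1227]
ee_rot: [0.001, 0.994, 0.113, 0.002]
contact_force: [0.3, 0.7, -0.9]
width: 0.0177
gripper_force: 78.2
9.6167 [ 0.56700175 -0.20377765  0.12266654] [0.00131307 0.99357645 0.11313895 0.00192084]
```

View pics/c6.png

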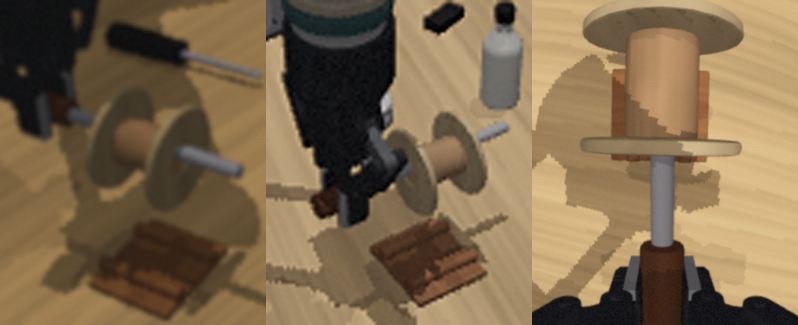

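Scene, side and wrist views all show the reel hanging on the shaft, with the cradle empty below it. In w6 the near flange edge is at about (396,211).

Run:
```python
from h import *
np.set_printoptions(precision=4,suppress=True)
d=np.load('pics/w6.npz');M=R(d['q'])
top=d['p'][2]-.0043-.006+.035
print('near top', *[(wp('w6',(396,v),top)-d['p'])@M for v in(190,211)])
print('far top', (wp('w6',(396,12),top)-d['p'])@M,'joint',(wp('w6',(396,332),d['p'][2]-.001)-d['p'])@M)
p=d['p'];t=np.array([.5667,.1839]);y=np.radians(18.50)
v=t-p[:2];c,s=np.cos(np.radians(13)),np.sin(np.radians(13));print('move in current tool',v[0]*c+v[1]*s,v[0]*s-v[1]*c)
```

```text
near top [ 0.061  -0.     -0.0245] [ 0.0566 -0.     -0.0245]
far top [ 0.1002 -0.     -0.0243] joint [0.0206 0.     0.0011]
move in current tool 0.0869144808928799 -0.377809375236774
```

```bash
echo '[0,0,-0.015,0,0,0,-0.02,0,0,0,-0.015,0,0.0025,-0.011,0,0,0.004,-0.0178,0,0]' | python3 steer.py >/dev/null
echo '[0.0055,-0.024,0,0,0.0055,-0.024,0,0,0.0055,-0.024,0,0,0.0055,-0.024,0,0,0.0055,-0.024,0,0]' | python3 steer.py >/dev/null
echo '[0.0055,-0.024,0,0,0.0055,-0.024,0,0,0.0055,-0.024,0,0,0.0055,-0.024,0,0,0.0055,-0.024,0,0]' | python3 steer.py >/dev/null
echo '[0.0055,-0.024,0,0,0.0055,-0.024,0,0,0.0055,-0.024,0,0,0.004,-0.018,0,0,0.0025,-0.011,0,0]' | python3 steer.py
echo '[0,0,0,-0.04,0,0,0,-0.04,0,0,0,-0.016,0,0,0,0,0,0,0,0]' | python3 steer.py
cat > q.py <<'E'
from h import *
from rig import manip, probe_bus, get_image, sign_off
s=probe_bus.get_state();M=R(s['ee_rot']);np.set_printoptions(precision=4,suppress=True)
print(s['clock'],s['position'],(np.array([.5667,.1839,.0693])-s['position'])@M,'yaw',np.degrees(np.arctan2(M[1,0],M[0,0])),'goal 18.5',s['contact_force'],s['width'])
E
python3 q.py
```

```text
clock: 11.43
position: [0.5632, 0.1789, 0.1682]
ee_rot: [-0.0, 0.993, 0.114, -0.002]
contact_force: [-0.2, 0.3, -0.7]
width: 0.0176
gripper_force: 78.4
clock: 11.85
position: [0.5646, 0.176, 0.1694]
ee_rot: [0.0, 0.987, 0.16, -0.001]
contact_force: [0.0, 0.5, -1.1]
width: 0.018
gripper_force: 78.4
11.85 [0.5646 0.176  0.1694] [ 0.0047 -0.0068  0.1001] yaw 18.428759883947126 goal 18.5 [ 0.0288  0.4859 -1.0905] 0.01799236040776844
```

```bash
echo '[0.0025,-0.0035,0,0,0.0022,-0.0033,0,0,0,0,0,0,0,0,0,0]' | python3 steer.py >/dev/null; python3 q.py
echo '[0,0,0,0,0,0,0,0,0,0,0,0]' | python3 steer.py  >/dev/null; python3 q.py
python3 - <<'E'
from h import *
snap('w7')
from rig import manip, probe_bus, get_image, sign_off
import cv2
a=[]
for n,x,y in(("scene",290,110),("side",190,110)):
    im=get_image(n)["img"][:,:,::-1];a.append(cv2.resize(im[y:y+110,x:x+90],(360,440),interpolation=cv2.INTER_CUBIC))
w=cv2.imread('pics/w7.png');cv2.imwrite('pics/c7.png',cv2.resize(np.hstack(a+[cv2.resize(w[:440,200:600],(360,440))]),(798,325)))
E
```

```text
12.1833 [0.5674 0.1844 0.1701] [-0.0009  0.0002  0.1008] yaw 18.500807822142328 goal 18.5 [ 0.4798  0.7098 -0.832 ] 0.01752655937223453
12.4333 [0.5673 0.1841 0.1701] [-0.0006 -0.      0.1008] yaw 18.48772865421778 goal 18.5 [-0.8983 -0.0143 -1.9625] 0.017559610741205618
12.4333 [0.56726445 0.18407035 0.17009783] [ 7.45191228e-05  9.87013571e-01  1.60636871e-01 -1.24906816e-05]
```

View pics/c7.png

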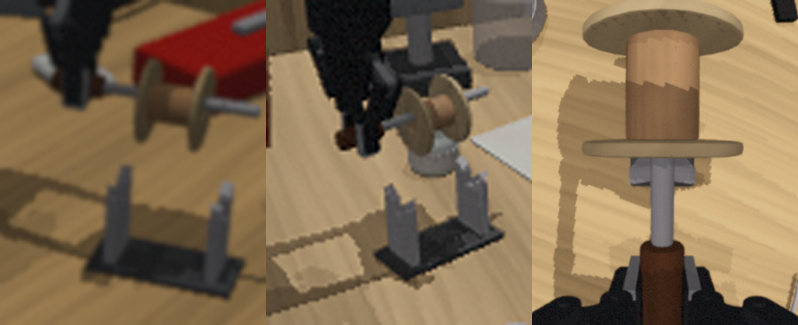

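Scene, side and wrist views show the reel unshifted on the shaft, its near flange at the same row as before, and in line above the stand. Lowering.

```bash
echo '[-0.0005,0,0.012,0,0,0,0.015,0,0,0,0.015,0,0,0,0.015,0,0,0,0.01,0]' | python3 steer.py; echo '[0,0,0,0,0,0,0,0]' | python3 steer.py>/dev/null; python3 q.py
echo '[0,0,0.008,0,0,0,0.008,0,0,0,0.006,0,0,0,0.005,0,0,0,0.004,0]' | python3 steer.py; python3 q.py; echo '[0,0,0,0,0,0,0,0]' | python3 steer.py; python3 q.py
```

```text
clock: 13.0
position: [0.5662, 0.1838, 0.1018]
ee_rot: [0.0, 0.987, 0.161, -0.001]
contact_force: [-0.6, 0.0, -1.1]
width: 0.0179
gripper_force: 78.4
13.1667 [0.5667 0.184  0.1028] [0.     0.0001 0.0335] yaw 18.49446019189717 goal 18.5 [ 0.4113  0.8392 -1.3099] 0.017701665596234487
clock: 13.58
position: [0.5666, 0.1839, 0.0714]
ee_rot: [0.0, 0.987, 0.161, -0.0]
contact_force: [-1.0, 0.7, -1.7]
width: 0.0177
gripper_force: 78.4
13.5833 [0.5666 0.1839 0.0714] [0.0001 0.0001 0.0021] yaw 18.494317615633022 goal 18.5 [-1.0113  0.7369 -1.7439] 0.017655725231560428
clock: 13.75
position: [0.5668, 0.184, 0.0718]
ee_rot: [0.0, 0.987, 0.161, -0.0]
contact_force: [-0.6, -0.8, -0.5]
width: 0.0176
gripper_force: 78.5
13.75 [0.5668 0.184  0.0718] [-0.0001  0.      0.0025] yaw 18.492691684310994 goal 18.5 [-0.6162 -0.8291 -0.5333] 0.017553968822454444
```

```bash
echo '[0,0,0.0015,0,0,0,0.001,0,0,0,0,0,0,0,0,0]' | python3 steer.py; python3 q.py
echo '[0,0,0,0,0,0,0,0,0,0,0,0]' | python3 steer.py - 20; python3 q.py
```

```text
clock: 14.08
position: [0.5672, 0.1841, 0.0699]
ee_rot: [0.0, 0.987, 0.161, 0.001]
contact_force: [-0.1, 0.4, -0.5]
width: 0.0172
gripper_force: 78.5
14.0833 [0.5672 0.1841 0.0699] [-0.0005 -0.      0.0006] yaw 18.493812361661465 goal 18.5 [-0.0657  0.3958 -0.504 ] 0.017233460628746207
clock: 14.33
position: [0.5672, 0.1841, 0.0698]
ee_rot: [0.0, 0.987, 0.161, 0.0]
contact_force: [0.3, 0.6, 0.8]
width: 0.0174
gripper_force: 78.6
14.3333 [0.5672 0.1841 0.0698] [-0.0005  0.      0.0005] yaw 18.494149841466786 goal 18.5 [0.2522 0.6182 0.8417] 0.01736250389846242
```

```bash
echo '[0,0,0.001,0,0,0,0,0,0,0,0,0]' | python3 steer.py; 
echo '[0,0,0,0,0,0,0,0,0,0,0,0,0,0,0,0]' | python3 steer.py 0.03
echo '[0,0,0,0,0,0,0,0,0,0,0,0,0,0,0,0]' | python3 steer.py 0.05; python3 -c "from h import *;snap('w8')"; python3 q.py
```

```text
clock: 14.58
position: [0.5672, 0.184, 0.0693]
ee_rot: [0.0, 0.987, 0.161, 0.001]
contact_force: [-0.6, -0.2, 5.1]
width: 0.0174
gripper_force: 79.1
clock: 14.92
position: [0.5665, 0.1839, 0.0681]
ee_rot: [0.0, 0.987, 0.161, -0.0]
contact_force: [-0.4, -0.4, -0.3]
width: 0.0303
gripper_force: 0.0
clock: 15.25
position: [0.5668, 0.184, 0.0685]
ee_rot: [0.0, 0.987, 0.161, -0.0]
contact_force: [0.4, -0.5, -0.2]
width: 0.0498
gripper_force: 0.0
15.25 [0.56684328 0.18400396 0.06852124] [ 4.33202008e-05  9.87002455e-01  1.60705172e-01 -1.59102982e-05]
15.3 [0.5668 0.184  0.0685] [-0.0001  0.     -0.0008] yaw 18.491702508708133 goal 18.5 [-0.931   0.4721  0.4644] 0.05057993111185584
```

```bash
echo '[0,0,-0.005,0,0,0,-0.015,0,0,0,-0.03,0,0,0,-0.03,0,0,0,-0.03,0]' | python3 steer.py 0.08; echo '[-0.03,0,-0.03,0,-0.03,0,-0.02,0,-0.03,0,0,0,-0.02,0,0,0,0,0,0,0]' | python3 steer.py
echo '[-0.03,0,0,0,-0.03,0,0,0,-0.02,0,0,0,0,0,0,0,0,0,0,0]' | python3 steer.py
python3 - <<'E'
from h import *
from rig import manip, probe_bus, get_image, sign_off
import cv2
for n,x,y,pts in(("scene",300,157,dict(hend=(307,172),tip=(373,183))),("side",205,155,dict(hend=(218,188),tip=(265,169)))):
    im=get_image(n)["img"][:,:,::-1];old=cv2.imread(f"pics/{n}_raw.png");cv2.imwrite(f"pics/{n}_9.png",im)
    for k,(u,v) in pts.items():
        t=old[v-7:v+8,u-8:u+9];r=cv2.matchTemplate(im[v-17:v+18,u-18:u+19],t,cv2.TM_CCOEFF_NORMED);_,m,_,l=cv2.minMaxLoc(r);print(n,k,round(m,3),'shift',l[0]-10,l[1]-10)
    # dark-red handle mask centroid/axis
    for nm,I in(('old',old),('new',im)):
        h=cv2.cvtColor(I,cv2.COLOR_BGR2HSV)[y:y+40,x-10:x+35];m=((h[...,0]<12)&(h[...,1]>120)&(h[...,2]<110)).astype('u1')
        yy,xx=np.nonzero(m);print(n,nm,len(xx),xx.mean().round(2),yy.mean().round(2))
E
python3 q.py
```

```text
clock: 15.72
position: [0.5665, 0.184, 0.1799]
ee_rot: [0.0, 0.987, 0.161, -0.0]
contact_force: [0.5, -0.4, -0.1]
width: 0.0804
gripper_force: 0.0
clock: 16.13
position: [0.4586, 0.1483, 0.2291]
ee_rot: [0.0, 0.987, 0.161, -0.001]
contact_force: [-0.4, -0.7, 0.4]
width: 0.0799
gripper_force: 0.0
clock: 16.55
position: [0.3872, 0.1239, 0.2286]
ee_rot: [0.0, 0.987, 0.161, 0.001]
contact_force: [0.4, 0.5, 0.6]
width: 0.0802
gripper_force: 0.0
scene hend 0.944 shift 1 0
scene tip 0.998 shift 0 0
scene old 58 25.64 15.84
scene new 56 26.41 16.14
side hend 0.997 shift 0 0
side tip 0.977 shift 0 0
side old 72 29.15 30.21
side new 73 29.44 29.99
16.65 [0.3886 0.1242 0.2286] [ 0.1874 -0.0002  0.1597] yaw 18.487424433646222 goal 18.5 [ 0.6417 -1.2299  0.3053] 0.07975015365163222
```

Spindle ends are within a pixel of where they started. A quick numeric check of the reel's position along the shaft follows.

Run:
```python
from h import *
import cv2
a=np.radians(18.5);ex=np.array([np.cos(a),np.sin(a),0]);ey=np.array([-np.sin(a),np.cos(a),0]);O=np.array([.5667,.1839,0])+ex*.0815
th=np.linspace(0,2*np.pi,60)
for n in("scene","side"):
    d=np.load(f"pics/{n}.npz");T=np.linalg.inv(d["T"]);D=np.abs(cv2.imread(f"pics/{n}_9.png").astype(int)-cv2.imread(f"pics/{n}_raw.png")).max(2)>25
    best=[]
    for x in np.arange(-.025,.026,.0025):
      for z in(.053,.059,.065):
        m=np.zeros(D.shape,'u1')
        for f,r in((-.025,.035),(.02,.035)):
            P=[O+ex*(x+f+e)+ey*r*np.cos(t)+np.array([0,0,z+r*np.sin(t)]) for e in(0,.005) for t in th]
            q=(d["K"]@(T[:3,:3]@np.array(P).T+T[:3,3:])).T;q=q[:,:2]/q[:,2:]
            cv2.fillConvexPoly(m,cv2.convexHull(q.astype('f4')).round().astype(int),1)
        k=cv2.dilate(m,np.ones((9,9)))>0
        best.append(((D&(m>0)).sum()/((D&k)|(m>0)).sum(),round(x,4),z))
    print(n,sorted(best)[-3:])
```

```text
scene [(np.float64(0.5517241379310345), np.float64(-0.0025), 0.053), (np.float64(0.564299424184261), np.float64(-0.0), 0.059), (np.float64(0.571150097465887), np.float64(-0.0), 0.053)]
side [(np.float64(0.5561594202898551), np.float64(-0.0), 0.059), (np.float64(0.574585635359116), np.float64(0.0025), 0.059), (np.float64(0.5769944341372912), np.float64(0.005), 0.059)]
```

The reel is centred between the posts, about 6 mm below the shaft axis, so I'm handing in.

```bash
python3 -c "
from rig import manip, probe_bus, get_image, sign_off
print(sign_off())"
```

```text
the job is handed in; nothing more can be done
None
```

The reel is on the stand and the job is handed in at about 17 s: the spindle is back in both notches with its handle towards the robot, and the reel hangs roughly centred between the posts (checked in the camera images, no verdict shown).

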